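# Clip the storage box shut, corner to opposite corner

## Robot

A 6-joint arm with a two-finger parallel gripper is mounted at the origin on the work surface. World frame = base frame: x ahead of the robot, y to its left, z up, the work surface at z = 0. Lengths are in mm, angles in rad, forces in N, time in s.
With the tool pointing down it reaches from about 275 to 725 mm from the base axis. Payload 15.9 kg.
Tool frame: the origin (TCP) lies midway between the tips of the shut fingers; the grasp point (between the pads) lies 19 mm behind it; z points along the fingers, y is the line along which they close (so a half turn about z gives the same grasp; the last joint's range is limited). The gripper opens to 85 mm and grips with 20 to 120 N. Pads are 22 mm wide; open, the fingers measure 114 mm over their backs; the gripper's body (76 mm by 85 mm) begins 54 mm behind the grasp point. The pads swing forward as they close: fully open they stand 13 mm farther back than shut.
Start: joints at [1.259, 0.213, -0.034, 1.323, 0, 1.571], TCP at [153.38, 475.878, 231.306] pointing down, gripper open.
Joint ranges: [-2.98, 2.98], [-0.74, 1.72], [-1.14, 1.35], [-2.1, 2.04], [-1.57, 1.44], [-3.14, 3.14]. Speed limits (rad/s): [1.89, 1.89, 2.39, 2.57, 3.14, 3.14].

## Interface

Orientations are given as a rotation vector (axis times angle).
In Python, from plant import ctrl, imaging gives the robot as it stands.
- The arm moves only by the tool play_rows, never from a script. Its argument "moves" is a list of rows, each a list of 2 entries, a list of its own where there are three numbers: the shift along the tool's x, y, z in mm, then the turn about the tool's z in rad. In form: [[[tx, ty, tz], spin], ...]. A call has 1 to 12 rows; each row shifts and turns the commanded pose from where the row before left it, along the tool's axes as they then stand; what a row does not reach is not made up. A row lasts 1/12 s, in which the tool goes at most 41.7 mm and 7.16 degrees, less where a joint would pass 70% of its speed; a pose out of reach is approached as far as the arm can. A call is refused whole if a number of a shift passes 41.7 or a number of a turn 0.125, either way. A call with a gripper value outside its range is refused whole. "grip" is the closure, from -1 (fully open) to 1 (shut), so that 0 is half open, set as the call begins (left out, the last holds). The fingers move at their own pace and stop on an object; the grip force is fixed at half the most. Time passes only in rows, so rows that do not move let the fingers close. It gives the time, the measured TCP pose, the force, the opening and the grip force at its end, in the units of the state.
- ctrl.state(): the state, without advancing time (a new reading comes with each control period).
- imaging.read_camera(name): name is "scene" or "top"; returns the picture (480x640x3 uint8, red, green, blue); there is no depth.
- imaging.camera_model(name): a dict with "vfov" (degrees; the focal length in pixels is half the picture's height over the tangent of half this angle, whatever the lens; pixels are square), "cx", "cy" (the principal point, pixels), "pose" (4x4, takes a point from camera to world coordinates). Camera axes: x right, y down, z forward; pixel columns grow to the right and rows downward; lengths in mm; the calibration is good to about 2 mm. A picture is of the moment at which its call begins. camera_model takes no time and is no camera call.
- ctrl.job_done(): hands the job in; it is judged then, once.
Trained networks look in the newest picture that a camera, given by its name, has taken for a name from the list of things; names that differ only in an ending like _2 or _b are one class to them, and where a whole thing is asked for, a point or a joint stands for the part that bears it (a point fixed in the world has none). Each returns a list of dicts, best first, with "conf" (0 to 1); they miss things now and then, are a little off and sometimes report something else, mostly with a low value. They report only what shows in the picture. A call takes as long as a camera call.
- imaging.find_in(camera, target): "location" ([x, y, z] in mm, in world coordinates, good to about 4 mm: the middle of the surface that is visible of it).
The state is a dict: "time": time; "joints": joint angles; "qvel": joint speeds; "tau": joint torques, N m; "tool_pos": TCP position; "tool_rot": TCP orientation; "wrist_force": force on the tool from outside, world axes, zero at the start; "moment": the same for the moment, N m; "gripper_width": finger opening in mm; "grasp_force": force on a finger pad.
Only numpy, scipy, OpenCV 4.12 (cv2) and the standard library are available. Lean on these libraries where they do the work, as an engineer would, in place of code of your own. Each camera call takes 0.05 s, during which the arm holds its last target. There are 200 camera calls.

## Task

The lid is already resting on the white storage box: snap its four grey clips down over the rim until each is fully home. Work across opposite corners so that the lid seats evenly: begin with any clip, let the second be the one diagonally across from it, then do the remaining two, one clip at a time. Leave the box standing about where it is and do not knock or shift the other things on the table.

Things in the scene. Friction and masses are not known exactly. Their poses are not given: they have to be found in the camera images.
- lid_center (a point): centre of the flat top of the blue lid, 102 mm above the table. The box is a white plastic storage box with a blue lid resting on its rim, 152 mm (x) by 226 mm (y) over the lid, loaded to about 2.5 kg, standing loose on the table. x, y, z are the box's own axes: y along its long sides, z up. It is turned up to 0.45 rad either way from the world's axes. Each long side carries two clips, centred 62 mm either side of the middle.
- clip_near_left (a joint): hinge angle (rad) of the grey clip on the robot-side (-x) long side, left (+y) end: about 1.4 to 2.0 at the start (sticking out level, give or take 25 degrees), 0 hanging straight down over the rim, fully home. Stiff hinge: it stays where it is left when open; pressed below about 0.7 it snaps home by itself. 3 to 8 N pressed down on it turns it.
- near_left_hinge (a point): middle of the hinge line of the clip on the robot-side (-x) long side, left (+y) end, on the edge of the lid, 94 mm above the table, 81 mm out from the box's middle plane (axes as the box's). The clip is a grey plastic flap 60 mm wide along the hinge and 45 mm long from the hinge, 5 mm thick. Closed fingertips let straight down 26 mm outboard of this line (along the box's -x) turn the open flap down to where it snaps by the time the tips are about 25 mm below the hinge.
- near_left_tab (a point): a point on the middle of the free edge of the clip on the robot-side (-x) long side, left (+y) end, 38 mm from its hinge line; moves with the clip
- clip_near_right (a joint): hinge angle (rad) of the grey clip on the robot-side (-x) long side, right (-y) end: about 1.4 to 2.0 at the start (sticking out level, give or take 25 degrees), 0 hanging straight down over the rim, fully home. Stiff hinge: it stays where it is left when open; pressed below about 0.7 it snaps home by itself. 3 to 8 N pressed down on it turns it.
- near_right_hinge (a point): middle of the hinge line of the clip on the robot-side (-x) long side, right (-y) end, on the edge of the lid, 94 mm above the table, 81 mm out from the box's middle plane (axes as the box's). The clip is a grey plastic flap 60 mm wide along the hinge and 45 mm long from the hinge, 5 mm thick. Closed fingertips let straight down 26 mm outboard of this line (along the box's -x) turn the open flap down to where it snaps by the time the tips are about 25 mm below the hinge.
- near_right_tab (a point): a point on the middle of the free edge of the clip on the robot-side (-x) long side, right (-y) end, 38 mm from its hinge line; moves with the clip
- clip_far_left (a joint): hinge angle (rad) of the grey clip on the far (+x) long side, left (+y) end: about 1.4 to 2.0 at the start (sticking out level, give or take 25 degrees), 0 hanging straight down over the rim, fully home. Stiff hinge: it stays where it is left when open; pressed below about 0.7 it snaps home by itself. 3 to 8 N pressed down on it turns it.
- far_left_hinge (a point): middle of the hinge line of the clip on the far (+x) long side, left (+y) end, on the edge of the lid, 94 mm above the table, 81 mm out from the box's middle plane (axes as the box's). The clip is a grey plastic flap 60 mm wide along the hinge and 45 mm long from the hinge, 5 mm thick. Closed fingertips let straight down 26 mm outboard of this line (along the box's +x) turn the open flap down to where it snaps by the time the tips are about 25 mm below the hinge.
- far_left_tab (a point): a point on the middle of the free edge of the clip on the far (+x) long side, left (+y) end, 38 mm from its hinge line; moves with the clip
- clip_far_right (a joint): hinge angle (rad) of the grey clip on the far (+x) long side, right (-y) end: about 1.4 to 2.0 at the start (sticking out level, give or take 25 degrees), 0 hanging straight down over the rim, fully home. Stiff hinge: it stays where it is left when open; pressed below about 0.7 it snaps home by itself. 3 to 8 N pressed down on it turns it.
- far_right_hinge (a point): middle of the hinge line of the clip on the far (+x) long side, right (-y) end, on the edge of the lid, 94 mm above the table, 81 mm out from the box's middle plane (axes as the box's). The clip is a grey plastic flap 60 mm wide along the hinge and 45 mm long from the hinge, 5 mm thick. Closed fingertips let straight down 26 mm outboard of this line (along the box's +x) turn the open flap down to where it snaps by the time the tips are about 25 mm below the hinge.
- far_right_tab (a point): a point on the middle of the free edge of the clip on the far (+x) long side, right (-y) end, 38 mm from its hinge line; moves with the clip
- basket: bystander: open grey plastic basket of bric-a-brac, 150 x 170 x 65 mm (contents reach 80 mm high), origin under its centre; it and the box swap sides from run to run
- mug: bystander: white mug, 76 mm across, 85 mm high, origin under its centre
- tape: bystander: brown tape roll lying flat, 100 mm across, 45 mm high, origin under its centre
- vase: bystander: terracotta vase, 70 mm across, 110 mm high, origin under its centre
- jar: bystander: amber lidded jar, 72 mm across, 100 mm high, origin under its centre
- frame: bystander: dark wooden picture frame lying flat, 170 x 130 x 14 mm, origin under its centre
- brush: bystander: wooden brush lying on the table

How it is judged:
By the outcome, as a careful person would: the job done as asked, in the order asked, and still so for the second after the job is handed in, with the robot touching nothing.
It also fails if it takes over 51 s, if anything falls off the work surface, if the arm or the gripper's body presses on something with over 40 N, if the wrist force passes 120 N, or if a joint passes its speed limit or range.

## Working session

There is one attempt and no reset: what is moved stays moved. The work goes in short steps, Python scripts to look and compute and a tool call to move; the robot and the scene stay as the last step left them, time stands still between calls to the robot, and variables do not carry over. Pictures are saved under pics/ and viewed, at most 10 in all, crops included, and the job is handed in when it is done.

Besides the shell and the picture viewer there is one more tool, called after ">>>" in YAML: its name, and indented under it one key for each argument. play_rows: Moves the arm, as the interface text tells. Its arguments: {"type":"object","properties":{"moves":{"type":"array","items":{"type":"array"}},"grip":{"type":"number"}},"required":["moves"]}

```bash
mkdir -p pics; python3 - <<'E'
from plant import ctrl, imaging
import cv2, numpy as np
for c in ("scene","top"):
    im=imaging.read_camera(c); cv2.imwrite(f"pics/{c}0.png",im[:,:,::-1])
    m=imaging.camera_model(c); print(c,m["vfov"],m["cx"],m["cy"],np.round(m["pose"],3).tolist())
for t in ["lid_center"]+[f"{a}_{b}_{k}" for a in("near","far") for b in("left","right") for k in ("hinge","tab")]+["basket","mug","tape","vase","jar","frame","brush"]:
    r=imaging.find_in("top",t); print(t,[(np.round(d["location"]).tolist(),round(d["conf"],2)) for d in r[:2]])
s=ctrl.state(); print(s["time"],s["tool_pos"],s["tool_rot"],s["wrist_force"])
E
```

```text
scene 53.38203956071716 322.99684225569 234.19575946952492 [[0.056, 0.824, -0.564, 1338.602], [0.998, -0.053, 0.021, -13.666], [-0.013, -0.565, -0.825, 1196.814], [0.0, 0.0, 0.0, 1.0]]
top 53.37164366570881 321.25575520839857 238.9926000106817 [[-0.028, -0.991, 0.127, 400.091], [-1.0, 0.027, -0.008, 9.177], [0.004, -0.127, -0.992, 1240.028], [0.0, 0.0, 0.0, 1.0]]
lid_center [([555.0, 201.0, 96.0], 0.65)]
near_left_hinge [([554.0, 204.0, 100.0], 0.63)]
near_left_tab [([489.0, 296.0, 105.0], 0.79)]
near_right_hinge [([555.0, 200.0, 99.0], 0.92)]
near_right_tab [([438.0, 185.0, 107.0], 0.6), ([552.0, 205.0, 104.0], 0.42)]
far_left_hinge [([557.0, 202.0, 102.0], 0.94), ([443.0, 187.0, 110.0], 0.19)]
far_left_tab [([671.0, 218.0, 106.0], 0.95)]
far_right_hinge [([549.0, 194.0, 104.0], 0.96), ([441.0, 185.0, 109.0], 0.45)]
far_right_tab [([621.0, 102.0, 103.0], 0.62)]
basket [([532.0, -208.0, 36.0], 0.87)]
mug [([366.0, 34.0, 1.0], 0.75), ([554.0, 206.0, 97.0], 0.15)]
tape [([782.0, 0.0, 46.0], 0.93)]
vase [([766.0, 209.0, 82.0], 0.84)]
jar [([759.0, -182.0, 101.0], 0.69)]
frame [([364.0, 434.0, 4.0], 0.77), ([488.0, 295.0, 103.0], 0.73)]
brush [([425.0, -441.0, 19.0], 0.71)]
0.9 [153.38063292 475.88315955 231.32283175] [4.87763043e-01 3.10348535e+00 7.66735091e-05] [-0.33683413 -0.12529307  0.7907417 ]
```

View pics/top0.png

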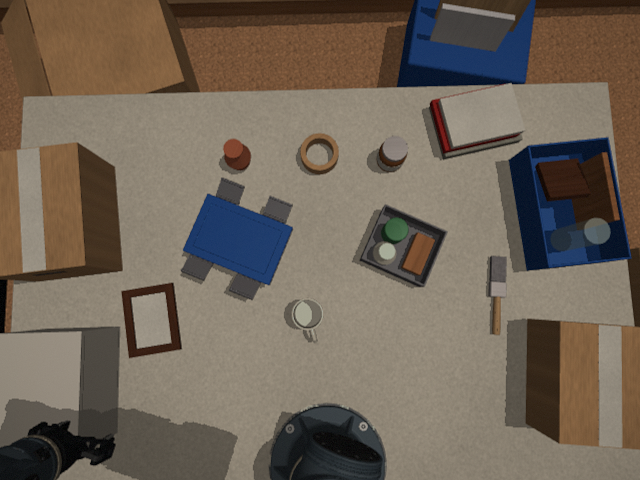

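View pics/scene0.png

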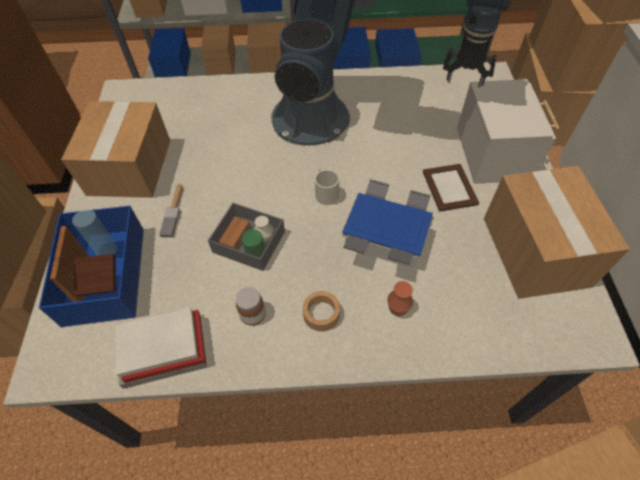

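The top view shows the blue lid with corners near (209,195), (292,231), (272,285) and (183,252), with a grey clip beyond each. The basket is on the right, and the vase is at (237,155), close to the far-left clip. The scene view agrees. I'll fit the lid outline in both cameras.

```bash
cat > h.py <<'E'
from plant import ctrl, imaging
import cv2, numpy as np
from scipy.spatial.transform import Rotation as Ro
def plane(c,uv,z):
    m=imaging.camera_model(c); f=240/np.tan(np.radians(m["vfov"]/2)); P=np.array(m["pose"])
    uv=np.asarray(uv,float); d=np.c_[(uv[:,0]-m["cx"])/f,(uv[:,1]-m["cy"])/f,np.ones(len(uv))]@P[:3,:3].T
    return P[:3,3]+d*((z-P[2,3])/d[:,2])[:,None]
def rel(target):  # world point -> shift in tool axes
    s=ctrl.state(); return Ro.from_rotvec(s["tool_rot"]).inv().apply(np.asarray(target)-s["tool_pos"])
E
python3 - <<'E'
from h import *
for c,roi in (("top",(170,310,180,300)),("scene",(330,450,185,265))):
    im=cv2.imread(f"pics/{c}0.png"); h=cv2.cvtColor(im,cv2.COLOR_BGR2HSV)
    k=((abs(h[...,0].astype(int)-112)<12)&(h[...,1]>130)&(h[...,2]>50)).astype(np.uint8)
    r=np.zeros_like(k); r[roi[2]:roi[3],roi[0]:roi[1]]=1; k*=r
    ct=max(cv2.findContours(k,0,1)[0],key=cv2.contourArea)[:,0,:]
    w=plane(c,ct,102)[:,:2].astype(np.float32)
    b=cv2.minAreaRect(w); print(c,b,np.round(cv2.boxPoints(b)).tolist())
s=ctrl.state(); R=Ro.from_rotvec(s["tool_rot"]).as_matrix(); print(np.round(R,3), np.arctan2(R[1,1],R[0,1]))
E
```

```text
top ((553.085693359375, 200.76806640625), (223.13363647460938, 150.43759155273438), 66.67086791992188) [[440.0, 128.0], [578.0, 69.0], [666.0, 273.0], [528.0, 333.0]]
scene ((561.970947265625, 199.08599853515625), (217.0535125732422, 148.80699157714844), 66.75728607177734) [[451.0, 129.0], [588.0, 70.0], [673.0, 269.0], [536.0, 328.0]]
[[-0.952  0.307  0.   ]
 [ 0.307  0.952  0.   ]
 [-0.     0.    -1.   ]] 1.259014336695675
```

>>> play_rows:
  grip: 1
  moves:
    - [[0,0,0],0.095]
    - [[-20,-3,3],0]
    - [[-37,-3,7],0]
    - [[-37,-3,7],0]
    - [[-37,-3,7],0]
    - [[-37,-3,7],0]
    - [[-37,-3,7],0]
    - [[-37,-3,7],0]
    - [[-37,-3,7],0]
    - [[-37,-3,7],0]
    - [[-37,-3,7],0]
    - [[-18,-2,5],0]

```text
time: 1.9
tool_pos: [484.4, 297.4, 159.5]
tool_rot: [0.638, 3.076, -0.001]
wrist_force: [-0.1, 0.7, 0.4]
gripper_width: 0.2
grasp_force: 0.0
```

```bash
python3 - <<'E'
from h import *
s=ctrl.state();print(s["time"],s["tool_pos"],s["gripper_width"],s["wrist_force"])
R=Ro.from_rotvec(s["tool_rot"]).as_matrix();print(np.arctan2(R[1,1],R[0,1]),s["joints"])
c=np.array([555,201,0]);bx=np.array([.918,-.396,0]);by=np.array([.396,.918,0])
for n,a,b in (("nl",-1,1),("fr",1,-1),("nr",-1,-1),("fl",1,1)): print(n,np.round(rel(c+a*107*bx+b*62*by+[0,0,68]),1))
E
```

```text
1.9 [484.3833751  297.42604819 159.46429037] 0.16916066278717623 [-0.07135622  0.67485434  0.41395252]
1.1617839334973201 [ 5.51027681e-01  3.75303060e-01  3.76552609e-03  1.19932033e+00
 -6.40519893e-04  9.60039991e-01]
nl [ 4.   1.4 91.5]
fr [-210.2 -122.1   91.6]
nr [   3.8 -122.5   91.5]
fl [-210.     1.8   91.6]
```

>>> play_rows:
  moves:
    - [[4,1,20],0]
    - [[0,0,15],0]
    - [[0,0,8],0]
    - [[0,0,7],0]
    - [[0,0,7],0]
    - [[0,0,7],0]
    - [[0,0,7],0]
    - [[0,0,7],0]
    - [[0,0,7],0]
    - [[0,0,7],0]
    - [[0,0,0],0]
    - [[0,0,0],0]

```text
time: 2.9
tool_pos: [477.9, 302.0, 67.9]
tool_rot: [-0.634, -3.076, 0.001]
wrist_force: [0.7, -0.7, -0.4]
gripper_width: -0.3
grasp_force: 0.0
```

```bash
python3 - <<'E'
from h import *
a=imaging.read_camera("scene")[150:300,290:470]; cv2.imwrite("pics/s1.png",cv2.resize(a,None,fx=4,fy=4,interpolation=2)[:,:,::-1])
E
```

```text
(no output)
```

View pics/s1.png

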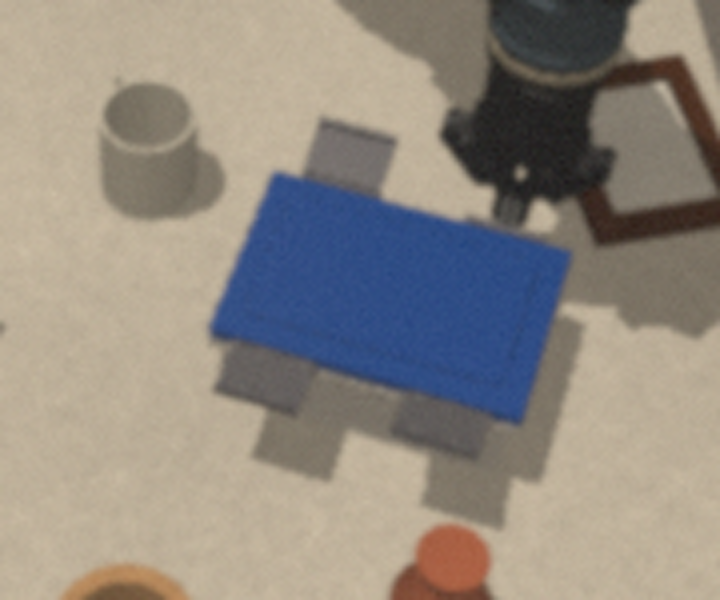

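The near-left clip hangs down: only its hinge strip shows, at (505,228) in the crop. There is no contact force. Next is the diagonal one, far right.

>>> play_rows:
  moves:
    - [[0,0,-15],0]
    - [[0,0,-25],0]
    - [[0,0,-30],0]
    - [[0,0,-22],0]
    - [[-31,-18,0],0]
    - [[-31,-18,0],0]
    - [[-31,-18,0],0]
    - [[-31,-18,0],0]
    - [[-31,-18,0],0]
    - [[-31,-18,0],0]
    - [[-31,-16,0],0]
    - [[0,0,0],0]

```text
time: 3.95
tool_pos: [631.3, 97.6, 160.2]
tool_rot: [0.641, 3.074, -0.001]
wrist_force: [0.4, 0.1, -0.2]
gripper_width: -0.1
grasp_force: 0.0
```

>>> play_rows:
  moves:
    - [[0,0,0],0]

```text
time: 4.03
tool_pos: [629.3, 100.8, 160.3]
tool_rot: [0.639, 3.076, 0.0]
wrist_force: [0.2, -0.6, 0.0]
gripper_width: 0.0
grasp_force: 0.0
```

>>> play_rows:
  moves:
    - [[0,0,20],0]
    - [[0,0,15],0]
    - [[0,0,8],0]
    - [[0,0,7],0]
    - [[0,0,7],0]
    - [[0,0,7],0]
    - [[0,0,7],0]
    - [[0,0,7],0]
    - [[0,0,7],0]
    - [[0,0,7],0]
    - [[0,0,0],0]
    - [[0,0,0],0]

```text
time: 5.03
tool_pos: [628.0, 102.5, 67.9]
tool_rot: [-0.634, -3.076, 0.0]
wrist_force: [-0.2, 0.4, 0.8]
gripper_width: -0.1
grasp_force: 0.0
```

>>> play_rows:
  moves:
    - [[0,0,-15],0]
    - [[0,0,-25],0]
    - [[0,0,-30],0]
    - [[0,0,-22],0]
    - [[0,0,0],0]
    - [[0,0,0],0]

```text
time: 5.53
tool_pos: [629.3, 102.6, 161.9]
tool_rot: [0.634, 3.074, 0.002]
wrist_force: [0.3, 0.3, -1.0]
gripper_width: -0.2
grasp_force: 0.0
```

```bash
python3 - <<'E'
from h import *
a=imaging.read_camera("top")[150:310,150:350]; cv2.imwrite("pics/t2.png",cv2.resize(a,None,fx=4,fy=4,interpolation=2)[:600,:,::-1])
a=imaging.read_camera("scene")[150:300,290:470]; cv2.imwrite("pics/s2.png",cv2.resize(a,None,fx=4,fy=4,interpolation=2)[:,:,::-1])
E
```

```text
(no output)
```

View pics/t2.png

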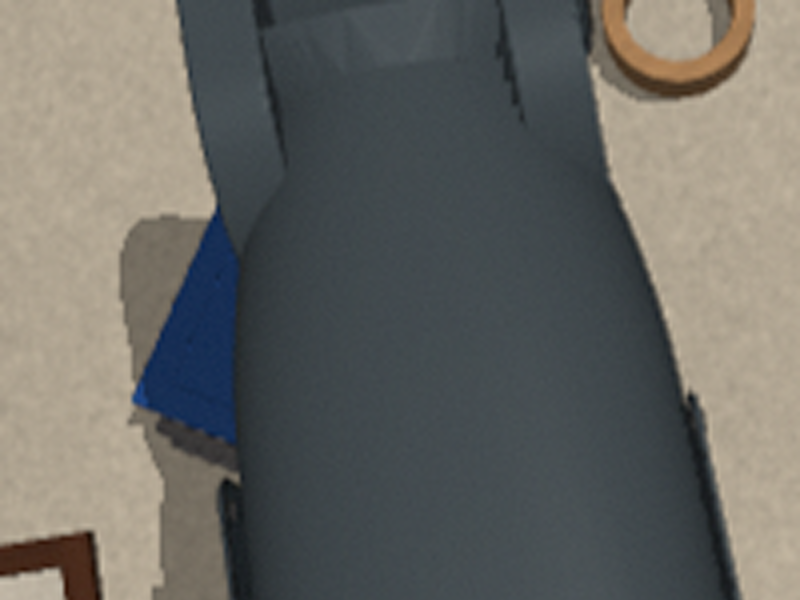

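View pics/s2.png

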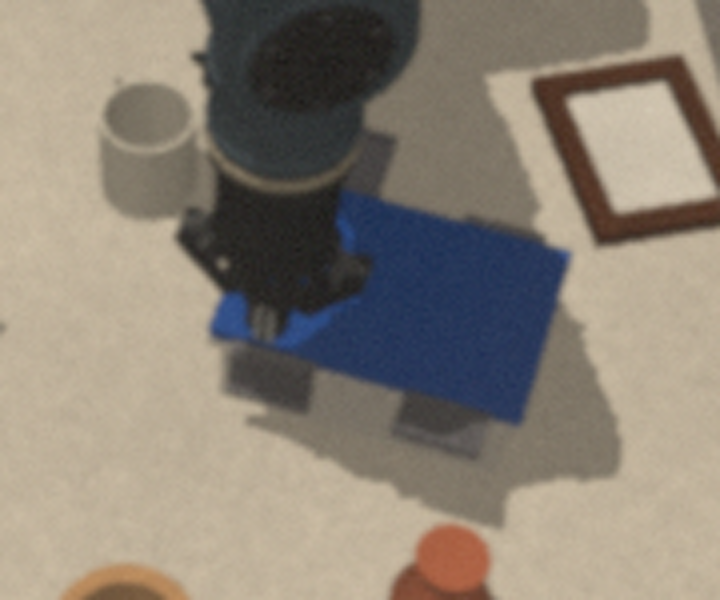

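The far-right clip now hangs down the far side in the scene view, and the near-left one is still down. Nothing else has moved. Far left is next.

>>> play_rows:
  moves:
    - [[0,15,0],0]
    - [[0,25,0],0]
    - [[0,30,0],0]
    - [[0,30,0],0]
    - [[0,23,0],0]
    - [[0,0,0],0]
    - [[0,0,0],0]

```text
time: 6.22
tool_pos: [676.6, 216.3, 158.3]
tool_rot: [-0.632, -3.075, 0.002]
wrist_force: [0.6, -1.1, -0.3]
gripper_width: -0.3
grasp_force: 0.0
```

>>> play_rows:
  moves:
    - [[0,0,20],0]
    - [[0,0,15],0]
    - [[0,0,8],0]
    - [[0,0,7],0]
    - [[0,0,7],0]
    - [[0,0,7],0]
    - [[0,0,7],0]
    - [[0,0,7],0]
    - [[0,0,7],0]
    - [[0,0,7],0]
    - [[0,0,0],0]
    - [[0,0,0],0]

```text
time: 7.22
tool_pos: [676.7, 215.4, 67.8]
tool_rot: [-0.634, -3.076, 0.001]
wrist_force: [1.1, 0.8, 0.7]
gripper_width: -0.0
grasp_force: 0.0
```

>>> play_rows:
  moves:
    - [[0,0,-15],0]
    - [[0,0,-25],0]
    - [[0,0,-30],0]
    - [[0,0,-22],0]
    - [[0,0,0],0]
    - [[0,0,0],0]

```text
time: 7.72
tool_pos: [677.9, 215.7, 162.1]
tool_rot: [0.634, 3.074, 0.002]
wrist_force: [-0.3, -0.4, -1.3]
gripper_width: 0.1
grasp_force: 0.0
```

Now to near right: a shift of about (+214, -124) in tool x and y.

>>> play_rows:
  moves:
    - [[15,-9,0],0]
    - [[31,-18,0],0]
    - [[31,-18,0],0]
    - [[31,-18,0],0]
    - [[31,-18,0],0]
    - [[31,-18,0],0]
    - [[31,-18,0],0]
    - [[13,-6,0],0]
    - [[0,0,0],0]
    - [[0,0,0],0]

```text
time: 8.55
tool_pos: [432.2, 187.2, 160.1]
tool_rot: [-0.634, -3.077, 0.0]
wrist_force: [-0.5, -1.2, -0.3]
gripper_width: 0.3
grasp_force: 0.0
```

>>> play_rows:
  moves:
    - [[0,0,20],0]
    - [[0,0,15],0]
    - [[0,0,8],0]
    - [[0,0,7],0]
    - [[0,0,7],0]
    - [[0,0,7],0]
    - [[0,0,7],0]
    - [[0,0,7],0]
    - [[0,0,7],0]
    - [[0,0,7],0]
    - [[0,0,0],0]
    - [[0,0,0],0]

```text
time: 9.55
tool_pos: [432.7, 187.1, 68.0]
tool_rot: [-0.635, -3.076, 0.001]
wrist_force: [-0.3, -0.8, 0.4]
gripper_width: 0.2
grasp_force: 0.0
```

>>> play_rows:
  moves:
    - [[0,0,-15],0]
    - [[0,0,-25],0]
    - [[0,0,-30],0]
    - [[0,0,-30],0]
    - [[10,20,-20],0]
    - [[20,30,0],0]
    - [[20,36,0],0]
    - [[20,36,0],0]
    - [[20,36,0],0]
    - [[20,36,0],0]
    - [[20,36,0],0]
    - [[0,0,0],0]

```text
time: 10.55
tool_pos: [403.0, 455.8, 187.5]
tool_rot: [-0.628, -3.077, -0.002]
wrist_force: [1.6, 1.5, -0.7]
gripper_width: 0.2
grasp_force: 0.0
```

```bash
python3 - <<'E'
from h import *
s=ctrl.state();print(s["time"],s["tool_pos"])
a=imaging.read_camera("top")[150:300,150:350]; cv2.imwrite("pics/t3.png",cv2.resize(a,None,fx=4,fy=4,interpolation=2)[:,:,::-1])
a=imaging.read_camera("scene")[150:300,290:470]; cv2.imwrite("pics/s3.png",cv2.resize(a,None,fx=4,fy=4,interpolation=2)[:,:,::-1])
for t in ["lid_center"]+[f"{a}_{b}_tab" for a in("near","far") for b in("left","right")]:
  for c in ("top","scene"):
    r=imaging.find_in(c,t); print(c,t,[(np.round(d["location"]).tolist(),round(d["conf"],2)) for d in r[:2]])
E
```

```text
10.55 [403.00217578 455.78641724 187.50773124]
top lid_center [([552.0, 203.0, 100.0], 0.18)]
scene lid_center [([580.0, 197.0, 103.0], 0.92)]
top near_left_tab [([500.0, 288.0, 95.0], 0.56)]
scene near_left_tab []
top near_right_tab [([455.0, 177.0, 97.0], 0.46)]
scene near_right_tab [([457.0, 176.0, 98.0], 0.55)]
top far_left_tab [([655.0, 222.0, 98.0], 0.69), ([554.0, 203.0, 98.0], 0.24)]
scene far_left_tab [([665.0, 221.0, 75.0], 0.52)]
top far_right_tab [([602.0, 112.0, 96.0], 0.59), ([654.0, 221.0, 100.0], 0.24)]
scene far_right_tab [([611.0, 107.0, 75.0], 0.68)]
```

View pics/t3.png

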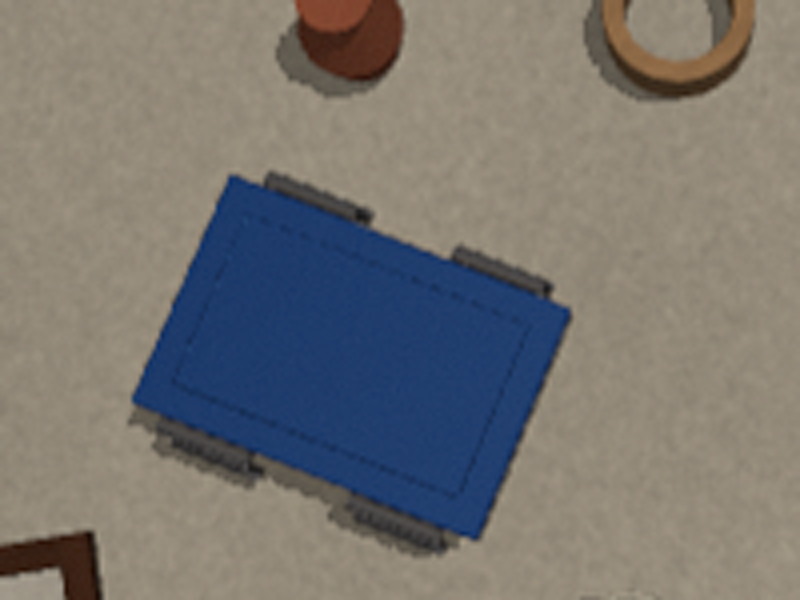

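View pics/s3.png

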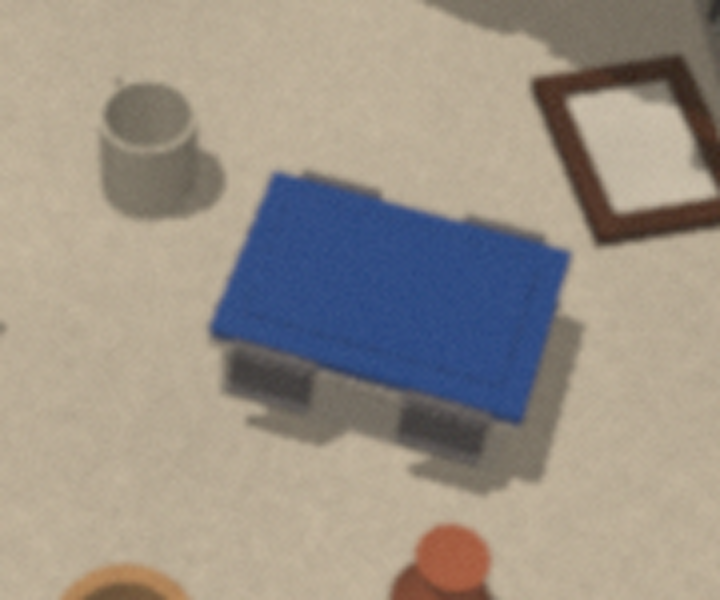

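All four clips hang flat against the sides, at (320,197), (500,273), (210,450) and (400,525) in the top crop. The lid corners are where they were, and the surroundings have not moved.

```bash
python3 -c "
from plant import ctrl
print(ctrl.job_done())"
```

```text
the job is handed in; nothing more can be done
None
```

All four clips are snapped down (near-left, far-right, far-left, near-right); in the last pictures the box and the items near it had not visibly moved, and the job was handed in at about 11 s.

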